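Seal a returns box with a push rivet

TASK

Shut the lid of the blue returns box, take the yellow push rivet from the wooden rack and seat it fully in the hole of the lid's tab with its pin still standing up, then push the pin down flush so that the rivet locks, and let go. Press gently: the lid lies on a soft gasket that hard pressing would crush. Leave everything else as it stands.

Things in the scene. Friction and masses are not known exactly. Their poses are not given: they have to be found in the camera images.
- tote: Blue plastic returns box holding empty bottles, fixed to the table: 200 mm (its x) by 300 mm (its y), rim 115 mm high. Origin: centre of its underside; x points from the robot's side to the hinge side, z up. A 45 x 110 x 4 mm ledge stands out from its front (-x) wall, its top at 115 mm, centre at x = -122.5 mm; it has a 16 mm hole below the hole of the shut lid. Open space under the ledge.
- lid (a joint): Hinge of the lid, rad: 0 shut, up to 1.0 open; it stays where it is left (stiff crease, about 0.3 N m). The axis runs along the box's y at x = +105 mm, z = 125 mm in the box's frame; opening lifts the front edge up and back.
- panel: The grey lid, a 4 mm plastic sheet 202 mm (x) by 312 mm (y), with a tab 45 x 100 mm in the middle of its front edge. Origin on the hinge axis, at mid-thickness; the sheet runs from there to -x (tab's front edge at x = -250 mm), outer face at z = +2 mm; axes as the box's when shut. Shut, it lies on an 8 mm soft gasket (black strips): pressed at the hole it gives about 1 mm per 6 N and springs back. More than 20 N on it crushes the gasket.
- lid_hole (a point): Centre of the 16 mm through hole in the lid's tab, on the outer (upper) face. Shut and unloaded it is 127 mm above the table. Axes as the lid's.
- lid_edge (a point): Middle of the tab's front edge, on the outer (upper) face, 22.5 mm in front of the hole's centre.
- rivet: Yellow push rivet, about 25 g, standing head up in one of the rack's three holes. Flange 34 mm across, 4 mm thick; below it a shank 14 mm across, 16 mm long, then four legs tapering to 10 mm across, lowest point 27 mm below the flange. Origin: centre of the flange's underside; z up along the pin. Seated, the flange lies on the lid and the legs come out under the ledge, where the pin spreads them.
- pin (a joint): Travel of the rivet's black centre pin into its body, m: 0 standing up (as supplied), 0.010 flush (hard stop). The pin is 11 mm across; its top stands 10 mm above the flange (14 mm above the rivet's origin) at 0 and level with the flange's top at 0.010. It moves only when pushed with 9 N at first, rising to 14 N, stays where it is left, and does not pull out: a rivet seated by its pin must be pushed with less than 9 N or its legs spread too early.
- rivet_rack: Wooden block, fixed, 70 mm (x) by 190 mm (y), 36 mm high, with three 16 mm holes in a row along its y, 60 mm apart, the middle one at its centre; the rivets' flanges lie on its top. Origin: centre of its underside.
- spent_a: Red used rivet in the rack, same size, its pin already down. Origin: centre of the flange's underside. Not to be used.
- spent_b: White used rivet in the rack, same size, its pin already down. Origin: centre of the flange's underside. Not to be used.
- bottle_a: Empty amber bottle standing upright, 60 mm across, 230 mm high. Origin: centre of its underside. Bystander.
- bottle_b: Empty green bottle standing upright, 60 mm across, 230 mm high. Origin: centre of its underside. Bystander.
- tape_roll: Brown roll of packing tape lying flat, 100 mm across, 48 mm high. Origin: centre of its underside. Bystander.
- marker: Black marker pen with a red cap, lying, 135 mm long, 18 mm thick. Origin: under its middle. Bystander.
- tag_pack: Small cardboard pack, 80 x 110 x 30 mm. Origin: centre of its underside. Bystander.
- cap_tin: Open steel tin, 80 mm across, 60 mm high. Origin: centre of its underside. Bystander.
There are look-alikes about, which are no part of the job. Several things have the shape of the rivet; the one meant has the colours described above.

How it is judged:
By the outcome, as a careful person would: the job done as asked, in the order asked, and still so for the second after the job is handed in, with the robot touching nothing.
It also fails if it takes over 72 s, if anything falls off the work surface, if the arm or the gripper's body presses on something with over 40 N, if the wrist force passes 120 N, or if a joint passes its speed limit or range.

ROBOT

A 6-joint arm with a two-finger parallel gripper is mounted at the origin on the work surface. World frame = base frame: x ahead of the robot, y to its left, z up, the work surface at z = 0. Lengths are in mm, angles in rad, forces in N, time in s.
With the tool pointing down it reaches from about 275 to 1000 mm from the base axis. Payload 8.4 kg.
Tool frame: the origin (TCP) lies at the centre of the arm's flange, where the gripper is bolted on; the fingertips stand 173 mm ahead of it and the grasp point (between the pads) lies 155 mm ahead of it; z points along the fingers, y is the direction in which the jaws open and shut (so a half turn about z gives the same grasp; the last joint's range is limited). The gripper opens to 85 mm and grips with 20 to 120 N. Pads are 22 mm wide; open, the fingers measure 114 mm over their backs; the gripper's body (76 mm by 85 mm) begins 54 mm behind the grasp point. The pads swing forward as they close: fully open they stand 13 mm farther back than shut.
Start: joints at [1.348, 0.353, 1.633, -0, 1.155, -0.002], TCP at [136.88, 609.831, 404.681] pointing down, gripper open.
Joint ranges: [-2.63, 2.63], [-0.92, 2.1], [0.06, 2.66], [-1.3, 4.44], [0, 2.69], [-3.02, 3.02]. Speed limits (rad/s): [2.22, 2.22, 2.79, 3.14, 3.14, 3.14].

INTERFACE

Orientations are given as [roll, pitch, yaw] about the fixed x, y, z axes, in that order (R = Rz(yaw) Ry(pitch) Rx(roll)).
In Python, from rig import sense, grab_frame, camera_model, sign_off gives the robot as it stands. The module is installed in compiled form; this text tells all that it offers.
- The arm moves only by the tool step_arm, never from a script. Its argument "commands" is a list of rows, each a list of 3 entries, a list of its own where there are three numbers: the shift along the tool's x, y, z in mm, then the turn about the tool's z in rad, then the opening, from 0 (shut) to 1 (fully open). A call has 1 to 20 rows; each row shifts and turns the pose as measured when the row begins, along the tool's axes as they then stand; what a row does not reach is not made up. A row lasts 1/8 s, in which the tool goes at most 62.5 mm and 10.7 degrees, less where a joint would pass 70% of its speed; a pose out of reach is approached as far as the arm can. A call with a gripper value outside its range is refused whole. The fingers move at their own pace and stop on an object; "force" is the grip in N (left out, the last holds). Time passes only in rows, so rows that do not move let the fingers close. It gives the time, the measured TCP pose, the force and the opening at its end, in the units of the state.
- sense(): the state, without advancing time (a new reading comes with each control period).
- grab_frame(name): name is "scene" or "top" or "wrist"; returns the picture (384x512x3 uint8, blue, green, red); there is no depth.
- camera_model(name): a dict with "fx", "fy", "cx", "cy" (pixels), "R" (3x3) and "t" (3): a world point X has camera coordinates R X + t. Camera axes: x right, y down, z forward; pixel columns grow to the right and rows downward; lengths in mm; the calibration is good to about 2 mm. A picture is of the moment at which its call begins: read the wrist's pose just before it. camera_model takes no time and is no camera call; for the wrist camera it gives the pose at the moment of the call.
- sign_off(): hands the job in, once; it reports no verdict.
The state is a dict: "clock": time; "qpos": joint angles; "qvel": joint speeds; "joint_efforts": joint torques, N m; "eef_pos": TCP position; "tcp_rot": TCP orientation; "contact_force": force on the tool from outside, world axes, zero at the start; "wrist_torque": the same for the moment, N m; "opening": opening from 0.0 (shut) to 1.0 (fully open).
Only numpy, scipy, OpenCV 4.12 (cv2) and the standard library are available. Lean on these libraries where they do the work, as an engineer would, in place of code of your own. Each camera call takes 0.05 s, during which the arm holds its last target. There are 200 camera calls.

## Working session

There is one attempt and no reset: what is moved stays moved. The work goes in short steps, Python scripts to look and compute and a tool call to move; the robot and the scene stay as the last step left them, time stands still between calls to the robot, and variables do not carry over. Pictures are saved under pics/ and viewed, about 8 in all and at most 12, crops included, and the job is handed in when it is done.

Besides the shell and the picture viewer there is one more tool, called after "Call:" in YAML: its name, and indented under it one key for each argument. step_arm: Moves the arm, as the interface text tells. Its arguments: {"type":"object","properties":{"commands":{"type":"array","items":{"type":"array"}},"force":{"type":"number"}},"required":["commands"]}

```bash
mkdir -p pics
python3 - <<'E'
from rig import *
import cv2
s=sense();print(s)
for n in("scene","top"):
    cv2.imwrite(f"pics/{n}0.png",grab_frame(n)); m=camera_model(n);print(n,m)
print(camera_model("wrist"))
E
```

```text
{'clock': 0.0, 'qpos': array([ 1.34762172e+00,  3.53631072e-01,  1.63418636e+00,  1.97123513e-06,
        1.15522065e+00, -2.42992165e-03]), 'qvel': array([ 8.08537070e-04, -6.56262684e-04, -6.52194419e-05,  5.10123071e-04,
       -1.25991964e-04, -1.10694679e-03]), 'joint_efforts': array([-9.99730109e-04, -6.05253053e+01, -3.42064512e+01, -1.10163535e-04,
        9.21862229e-03, -1.92454615e-05]), 'eef_pos': array([136.807494  , 609.57396086, 403.94983346]), 'tcp_rot': array([-3.14014723e+00, -5.31456690e-06,  2.92084717e+00]), 'contact_force': array([ 0.3892584 , -0.2945192 ,  0.89706897]), 'wrist_torque': array([ 0.02075869,  0.02310602, -0.00410282]), 'opening': 1.0037688957694293}
scene {'fx': 429.7124030590024, 'fy': 429.7124030590024, 'cx': 257.5732155869568, 'cy': 192.04085763922993, 'R': array([[ 0.81265714,  0.58274009,  0.00153913],
       [ 0.4195897 , -0.58329969, -0.69548972],
       [-0.40439197,  0.56584049, -0.7185344 ]]), 't': array([-430.66724114, -138.10387202, 1516.62563992])}
top {'fx': 473.95369630601886, 'fy': 473.95369630601886, 'cx': 258.2097946565918, 'cy': 181.51663209016485, 'R': array([[ 0.12741998, -0.9918446 ,  0.00290322],
       [-0.97126358, -0.12536817, -0.20231134],
       [ 0.20102538,  0.02295872, -0.97931695]]), 't': array([ -59.75041333,  565.07531938, 1289.84698212])}
{'fx': 327.0293532129201, 'fy': 327.0293532129201, 'cx': 258.36616869467457, 'cy': 186.84424801846583, 'R': array([[ 2.18778381e-01,  9.75774337e-01, -6.80399692e-04],
       [ 9.35087434e-01, -2.09456613e-01,  2.85901062e-01],
       [ 2.78832405e-01, -6.31852046e-02, -9.58258900e-01]]), 't': array([-625.27678442,  -36.98388048,  378.21083891])}
```

View pics/scene0.png

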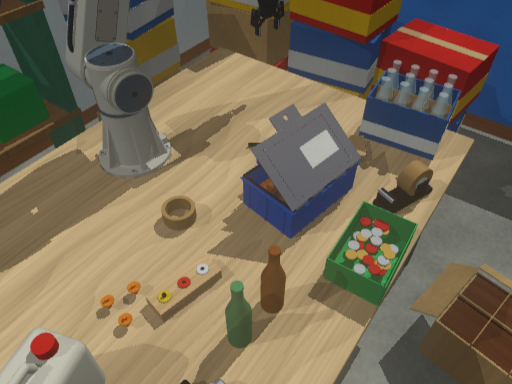

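View pics/top0.png

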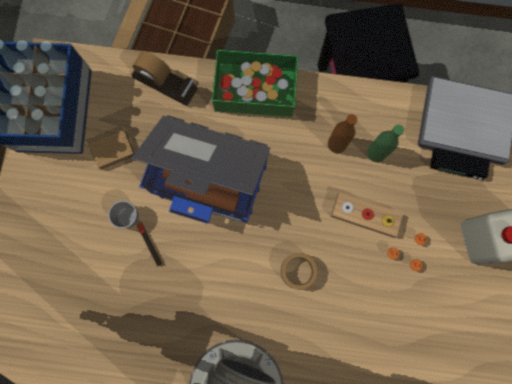

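The scene view shows the rack's yellow rivet with a black pin at (164,296). Look-alikes there are the spent red (184,282) and white (202,269), three orange caps on the table at (107,301), (134,287) and (125,319), and the coloured caps in the green bin. In the top view the yellow rivet is at (389,221). The box is at about (205,180), with its lid open. Next I'll take close crops.

Run:
```python
import cv2,numpy as np
t=cv2.imread("pics/top0.png");s=cv2.imread("pics/scene0.png")
z=lambda i,x,y,w,h,W,H:cv2.resize(i[y:y+h,x:x+w],(W,H),interpolation=cv2.INTER_CUBIC)
a=z(t,130,110,150,120,400,320);b=z(t,325,180,110,88,400,320)
c=z(s,235,95,130,91,400,280);d=z(s,135,250,100,70,400,280)
cv2.imwrite("pics/c1.png",np.vstack([np.hstack([a,b]),np.hstack([c,d])]))
```

```text
(no output)
```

View pics/c1.png

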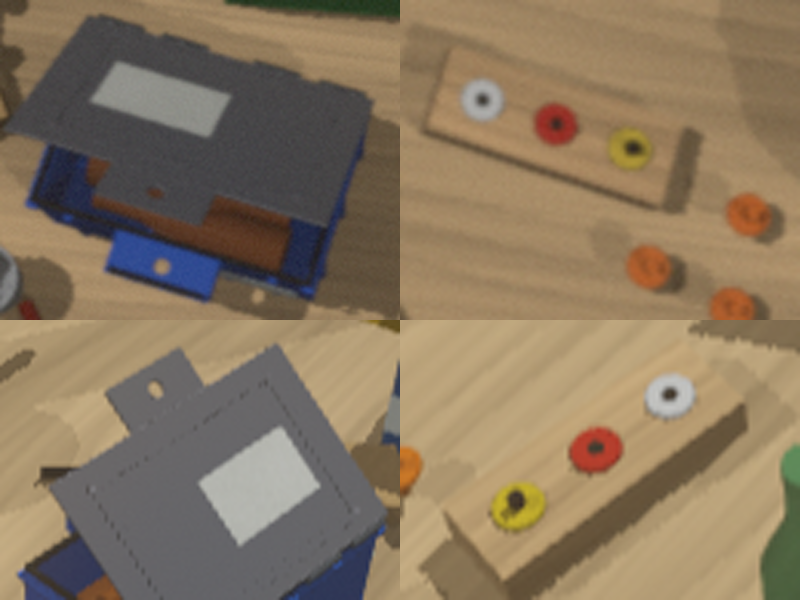

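The crop confirms the choice: only the yellow rivet in the rack has its black pin standing (parallax in both views). Next I'll fit the box pose, lid angle and rack from these pixels.

```bash
cat > h.py <<'E'
from rig import *
import numpy as np, cv2
from scipy.optimize import least_squares
def proj(m,X):
    c=m["R"]@np.asarray(X,float)+m["t"]; return np.array([m["fx"]*c[0]/c[2]+m["cx"],m["fy"]*c[1]/c[2]+m["cy"]])
def atz(m,uv,z):
    d=m["R"].T@np.array([(uv[0]-m["cx"])/m["fx"],(uv[1]-m["cy"])/m["fy"],1]); o=-m["R"].T@m["t"]
    return o+d*(z-o[2])/d[2]
E
python3 - <<'E'
from h import *
T=camera_model("top");S=camera_model("scene")
a=lambda x,y:(130+x/2.6667,110+y/2.6667)
b=lambda x,y:(325+(x-400)/3.636,180+y/3.636)
c=lambda x,y:(235+x/3.077,95+(y-320)/3.077)
d=lambda x,y:(135+(x-400)/4,250+(y-320)/4)
lid=lambda x,y,z:('l',x,y,z); box=lambda x,y,z:('b',x,y,z)
obs=[(T,a(163,267),box(-122.5,0,115)),(T,a(115,232),box(-100,55,115)),(T,a(212,300),box(-145,-55,115)),(T,a(107,268),box(-145,55,115)),
(T,a(155,192),lid(-227.5,0,2)),(S,c(155,390),lid(-227.5,0,2)),(T,a(8,130),lid(-205,156,2)),(T,a(327,225),lid(-205,-156,2)),
(S,c(277,345),lid(-205,156,2)),(S,c(50,487),lid(-205,-156,2)),(S,c(180,348),lid(-250,50,2)),(S,c(106,396),lid(-250,-50,2))]
def world(p,q):
    x,y,w,th=p;k,X,Y,Z=q
    if k=='l': X,Z=105+np.cos(th)*X+np.sin(th)*Z,125-np.sin(th)*X+np.cos(th)*Z
    return np.array([x+np.cos(w)*X-np.sin(w)*Y,y+np.sin(w)*X+np.cos(w)*Y,Z])
f=lambda p:np.ravel([proj(m,world(p,q))-uv for m,uv,q in obs])
r=least_squares(f,[550,100,-.2,.6],loss='soft_l1');print(r.x);print(f(r.x).reshape(-1,2).round(1))
for q in [box(-122.5,0,127),lid(-227.5,0,2),lid(-250,0,2)]:print(q,world(r.x,q).round(1))
print("ledge hole",atz(T,a(163,267),115))
for uv in[(630,148),(556,124),(482,100)]:print(atz(T,b(*uv),40))
for uv in[(518,506),(597,449),(670,395)]:print('S',atz(S,d(*uv),40))
E
```

```text
[ 5.78975686e+02  1.60956603e+02 -1.61968745e-01  6.39298868e-01]
[[-0.  -1. ]
 [ 1.3 -1.5]
 [-1.5  0.5]
 [-1.1  0.8]
 [ 0.7 -0. ]
 [ 0.3  0.4]
 [-1.5 -0.4]
 [ 0.6 -0.2]
 [-0.4 -0.7]
 [-0.2  0.6]
 [-0.6  0.3]
 [-0.4 -0.7]]
('b', -122.5, 0, 127) [458.1 180.7 127. ]
('l', -227.5, 0, 2) [503.6 173.3 262.3]
('l', -250, 0, 2) [485.8 176.2 275.8]
ledge hole [455.46677703 180.26467975 115.        ]
[ 506.40260168 -366.89008818   40.        ]
[ 517.82607845 -308.08403971   40.        ]
[ 529.3117095  -248.95803186   40.        ]
S [ 507.0430644  -367.64924499   40.        ]
S [ 519.15093739 -308.18254994   40.        ]
S [ 530.24948795 -249.54252451   40.        ]
```

Both cameras agree to within about 1 mm. The rivet is at (506.7,-367.3), the hole when shut at about (457,180.5), and the lid angle is 0.64. First I'll rise and turn to yaw π/2, where tool x = world y and tool y = world x, with the gripper shut.

Call:
step_arm:
  commands:
    - [[0, 0, -12], 0.169, 0]
    - [[0, 0, -12], 0.169, 0]
    - [[0, 0, -12], 0.169, 0]
    - [[0, 0, -12], 0.169, 0]
    - [[0, 0, -12], 0.169, 0]
    - [[0, 0, -12], 0.169, 0]
    - [[0, 0, -12], 0.169, 0]
    - [[0, 0, -12], 0.168, 0]
    - [[0, 0, 0], 0, 0]
  force: 30

```text
clock: 1.23
eef_pos: [136.7, 609.0, 498.5]
tcp_rot: [-3.14, 0.01, 1.527]
contact_force: [0.2, -0.6, -0.5]
opening: 0.002
```

Call:
step_arm:
  commands:
    - [[-44, 38, 0], -0.044, 0]
    - [[-44, 38, 0], 0, 0]
    - [[-44, 38, 0], 0, 0]
    - [[-44, 38, 0], 0, 0]
    - [[-44, 38, 0], 0, 0]
    - [[-44, 38, 0], 0, 0]
    - [[-44, 38, 0], 0, 0]
    - [[-44, 38, 0], 0, 0]
    - [[-44, 38, 0], 0, 0]
    - [[-44, 38, 0], 0, 0]
    - [[0, 0, 0], 0, 0]

```text
clock: 2.6
eef_pos: [534.8, 162.1, 492.9]
tcp_rot: [-3.133, 0.015, 1.627]
contact_force: [-0.3, 0.9, 0.1]
opening: 0.002
```

Call:
step_arm:
  commands:
    - [[8, -15, 20], 0.056, 0]
    - [[0, 0, 20], 0, 0]
    - [[0, 0, 20], 0, 0]
    - [[0, 0, 14], 0, 0]
    - [[0, 0, 14], 0, 0]
    - [[0, 0, 14], 0, 0]
    - [[0, 0, 14], 0, 0]
    - [[0, 0, 14], 0, 0]

```text
clock: 3.6
eef_pos: [515.5, 169.2, 356.0]
tcp_rot: [-3.131, 0.014, 1.586]
contact_force: [0.2, 0.6, 0.9]
opening: -0.003
```

Call:
step_arm:
  commands:
    - [[0, 0, 13], 0, 0]
    - [[0, 0, 13], 0, 0]
    - [[0, 0, 13], 0, 0]
    - [[0, 0, 9], 0, 0]
    - [[0, 0, 0], 0, 0]

```text
clock: 4.22
eef_pos: [514.7, 168.2, 303.3]
tcp_rot: [-3.13, 0.015, 1.586]
contact_force: [1.2, 0.3, -0.1]
opening: 0.001
```

Run:
```python
from h import *
s=sense();print(s["eef_pos"],s["contact_force"])
cv2.imwrite("pics/s1.png",grab_frame("scene")[60:240,220:400].repeat(3,0).repeat(3,1))
```

```text
[514.71078561 168.200723   303.34369819] [ 1.16946909  0.25782141 -0.06330906]
```

View pics/s1.png

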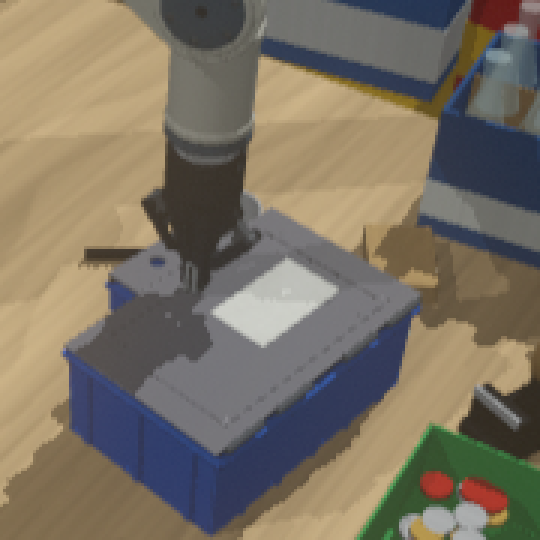

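The lid (hole at crop (157,262)) is almost shut under the fingertips. I'll ease it down onto the gasket.

Call:
step_arm:
  commands:
    - [[0, 0, 1], 0, 0]
    - [[0, 0, 1], 0, 0]
    - [[0, 0, 1], 0, 0]
    - [[0, 0, 0], 0, 0]

```text
clock: 4.78
eef_pos: [515.4, 168.4, 301.9]
tcp_rot: [-3.132, 0.014, 1.586]
contact_force: [0.5, 0.9, -0.4]
opening: 0.004
```

Call:
step_arm:
  commands:
    - [[0, 0, 1.5], 0, 0]
    - [[0, 0, 1.5], 0, 0]
    - [[0, 0, 0], 0, 0]

```text
clock: 5.15
eef_pos: [515.5, 168.5, 299.9]
tcp_rot: [-3.133, 0.013, 1.586]
contact_force: [-2.1, -0.7, 5.6]
opening: -0.0
```

Call:
step_arm:
  commands:
    - [[0, 0, 0.7], 0, 0]
    - [[0, 0, 0], 0, 0]
    - [[0, 0, -30], 0, 0]
    - [[0, 0, -50], 0, 1]
    - [[0, -30, -30], 0, 1]
    - [[0, -30, 0], 0, 1]
    - [[0, 0, 0], 0, 1]

```text
clock: 6.02
eef_pos: [455.0, 169.0, 413.7]
tcp_rot: [-3.132, 0.013, 1.585]
contact_force: [-0.0, 0.5, 0.1]
opening: 0.85
```

Run:
```python
from h import *
s=sense();print(s["eef_pos"],s["tcp_rot"])
m=camera_model("wrist");im=grab_frame("wrist")
print((-m["R"].T@m["t"])-s["eef_pos"], proj(m,[457,180.5,127]))
cv2.imwrite("pics/w1.png",im)
cv2.imwrite("pics/s2raw.png",grab_frame("scene"));cv2.imwrite("pics/t2raw.png",grab_frame("top"))
```

```text
[454.98805576 169.02046245 413.65922117] [-3.132466    0.01337457  1.58532745]
[ -1.10108952  73.20340988 -32.45997587] [264.18713742 165.61641109]
```

View pics/w1.png

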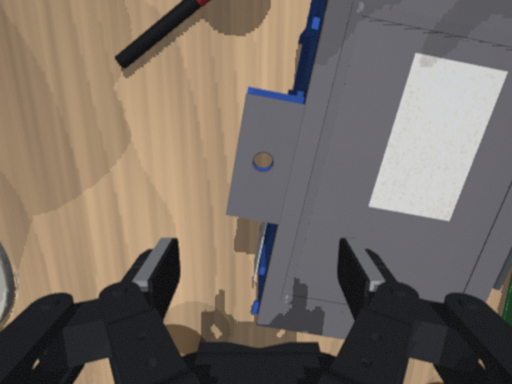

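The tab's hole is at (263,160) in the wrist view, with the lid lying over the ledge. I'll measure it more exactly.

Run:
```python
from h import *
im=cv2.imread("pics/w1.png");m=camera_model("wrist")
def blob(im,u,v,h=14):
    c=im[v-h:v+h,u-h:u+h];sat=cv2.cvtColor(c,cv2.COLOR_BGR2HSV)[...,1]
    _,b=cv2.threshold(sat,0,255,cv2.THRESH_OTSU);n,l,st,ce=cv2.connectedComponentsWithStats(b)
    i=l[h,h];return ce[i]+[u-h,v-h],st[i]
p,st=blob(im,263,160);print(p,st,atz(m,p,127))
# tab corners (approx) -> sizes
for q in[(248,88),(304,98),(227,214),(281,222)]:print(q,atz(m,q,127).round(1))
T=camera_model("top");t=cv2.imread("pics/t2raw.png");S=camera_model("scene")
print(proj(T,atz(m,p,127)),proj(S,atz(m,p,127)))
s=cv2.imread("pics/s2raw.png")
c=lambda i,q:cv2.resize(i[int(q[1])-30:int(q[1])+30,int(q[0])-30:int(q[0])+30],(360,360),interpolation=cv2.INTER_CUBIC)
cv2.imwrite("pics/c2.png",np.hstack([c(t,proj(T,atz(m,p,127))),c(s,proj(S,atz(m,p,127)))]))
```

```text
[262.63898917 161.84476534] [  4   7  20  19 277] [457.91013855 183.86004472 127.        ]
(248, 88) [446.  239.9 127. ]
(304, 98) [488.  233.3 127. ]
(227, 214) [428.9 138.8 127. ]
(281, 222) [474.3 132.3 127. ]
[189.32042044 208.40449971] [273.17150914 146.79387951]
```

Call:
step_arm:
  commands:
    - [[-45, 4, 0], 0.014, 1]
    - [[-45, 4, 0], 0, 1]
    - [[-45, 4, 0], 0, 1]
    - [[-45, 4, 0], 0, 1]
    - [[-45, 4, 0], 0, 1]
    - [[-45, 4, 0], 0, 1]
    - [[-45, 4, 0], 0, 1]
    - [[-45, 4, 10], 0, 1]
    - [[-45, 4, 20], 0, 1]
    - [[-45, 4, 20], 0, 1]
    - [[-45, 4, 20], 0, 1]
    - [[-45, 4, 17], 0, 1]
    - [[0, 0, 0], 0, 1]

```text
clock: 7.8
eef_pos: [514.4, -395.2, 322.7]
tcp_rot: [-3.131, 0.012, 1.569]
contact_force: [-0.1, 1.2, 0.1]
opening: 0.999
```

Run:
```python
from h import *
s=sense();print(s["eef_pos"],s["tcp_rot"])
m=camera_model("wrist");im=grab_frame("wrist")
cv2.imwrite("pics/w2.png",im)
h=cv2.cvtColor(im,cv2.COLOR_BGR2HSV)
b=cv2.inRange(h,(22,110,60),(35,255,255))
n,l,st,ce=cv2.connectedComponentsWithStats(b)
for i in range(1,n):
    if st[i,4]>60:print(st[i],ce[i],atz(m,ce[i],40))
print(proj(m,[506.7,-367.3,40]),proj(m,[506.7,-367.3,50]))
```

```text
[ 514.36221149 -395.15710613  322.73985651] [-3.1309583   0.01213391  1.56910684]
[ 231  123   42   43 1256] [251.2205414  143.43949045] [ 506.078053   -364.88403014   40.        ]
[252.05057201 146.54871241] [251.65433926 148.96662494]
```

View pics/w2.png

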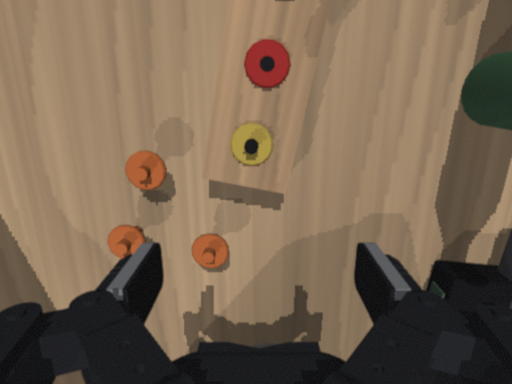

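The yellow rivet, pin up, is at (252,144) in the wrist view and clear of the orange ones at (146,170) and (211,250). The wrist camera reads about 2–3 mm high in y at both the hole and the rivet. The tool has a 0.01 rad tilt, so I'll compute moves in the full tool frame at the tip.

```bash
cat >> h.py <<'E'
from scipy.spatial.transform import Rotation
def go(target,L=173):
    s=sense();R=Rotation.from_euler('xyz',s["tcp_rot"]).as_matrix()
    tip=s["eef_pos"]+R[:,2]*L
    print("tip",tip.round(1),"F",s["contact_force"].round(1),"open",round(s["opening"],3),"rot",s["tcp_rot"].round(4),"tool shift",(R.T@(np.array(target)-tip)).round(1))
E
python3 -c "
from h import *
go([506.6,-367.3,60])"
```

```text
tip [ 512.5 -395.8  150.3] F [-0.1  1.2 -0. ] open 0.999 rot [-3.131   0.0116  1.5697] tool shift [29.5 -5.  90. ]
```

Call:
step_arm:
  commands:
    - [[10, -2, 10], 0, 0.5]
    - [[10, -2, 20], 0, 0.5]
    - [[9.5, -1, 20], 0, 0.5]
    - [[0, 0, 20], 0, 0.5]
    - [[0, 0, 17], 0, 0.5]
    - [[0, 0, 0], 0, 0.5]
    - [[0, 0, 0], 0, 0.5]

```text
clock: 8.72
eef_pos: [508.8, -355.7, 233.6]
tcp_rot: [-3.131, 0.01, 1.576]
contact_force: [-0.5, -0.4, 0.4]
opening: 0.498
```

Run:
```python
from h import *
go([506.6,-367.3,41.5])
im=grab_frame("wrist");m=camera_model("wrist")
print(proj(m,[506.6,-367.3,50]))
cv2.imwrite("pics/w3.png",cv2.resize(im[150:384,130:390],(780,702)[:2] and (660,594),interpolation=cv2.INTER_CUBIC))
```

```text
tip [ 507.  -357.5   60.6] F [-0.5 -0.4  0.4] open 0.498 rot [-3.1311  0.0101  1.5756] tool shift [-9.6 -0.2 19.2]
[257.45211941 256.85859397]
```

View pics/w3.png

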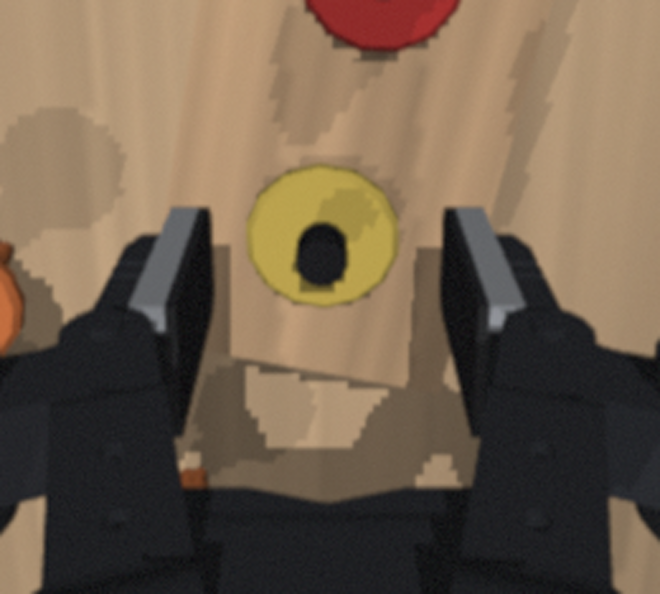

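The rivet's pin shows at crop (321,250), centred between the pads. I still need about −9.6 mm along tool x, so I'll correct while descending.

Call:
step_arm:
  commands:
    - [[-9, -0.5, 0], 0, 0.5]
    - [[0, 0, 6], 0, 0.5]
    - [[0, 0, 6], 0, 0.5]
    - [[0, 0, 5], 0, 0.5]
    - [[0, 0, 0], 0, 0.5]

```text
clock: 9.4
eef_pos: [508.3, -366.4, 216.8]
tcp_rot: [-3.133, 0.011, 1.574]
contact_force: [-0.6, -0.3, 0.4]
opening: 0.496
```

Run:
```python
from h import *
go([506.6,-367.3,41.5])
```

```text
tip [ 506.7 -368.4   43.8] F [-0.6 -0.3  0.4] open 0.496 rot [-3.1329  0.0113  1.5744] tool shift [ 1.1 -0.1  2.3]
```

Call:
step_arm:
  commands:
    - [[1.1, 0, 1], 0, 0.5]
    - [[0, 0, 1], 0, 0.3]
    - [[0, 0, 0], 0, 0.0]
    - [[0, 0, 0], 0, 0.0]
    - [[0, 0, 0], 0, 0.0]
    - [[0, 0, 0], 0, 0.0]
    - [[0, 0, 0], 0, 0.0]
  force: 40

```text
clock: 10.28
eef_pos: [508.3, -365.1, 214.9]
tcp_rot: [-3.133, 0.011, 1.575]
contact_force: [0.2, 0.1, -0.3]
opening: 0.094
```

Call:
step_arm:
  commands:
    - [[0, 0, -10], 0, 0]
    - [[0, 0, -20], 0, 0]
    - [[0, 0, -30], 0, 0]
    - [[0, 0, -30], 0, 0]
    - [[0, 0, 0], 0, 0]

```text
clock: 10.9
eef_pos: [509.6, -364.3, 312.8]
tcp_rot: [-3.136, 0.013, 1.575]
contact_force: [0.4, 0.5, -1.0]
opening: 0.096
```

Run:
```python
from h import *
go([457.3,181.3,250])
im=grab_frame("wrist")
cv2.imwrite("pics/w4raw.png",im)
cv2.imwrite("pics/w4.png",cv2.resize(im[170:350,160:360],(666,600),interpolation=cv2.INTER_CUBIC))
```

```text
tip [ 508.6 -366.7  139.8] F [ 0.4  0.5 -1. ] open 0.096 rot [-3.1358  0.0134  1.5747] tool shift [ 546.6  -49.9 -117.3]
```

View pics/w4.png

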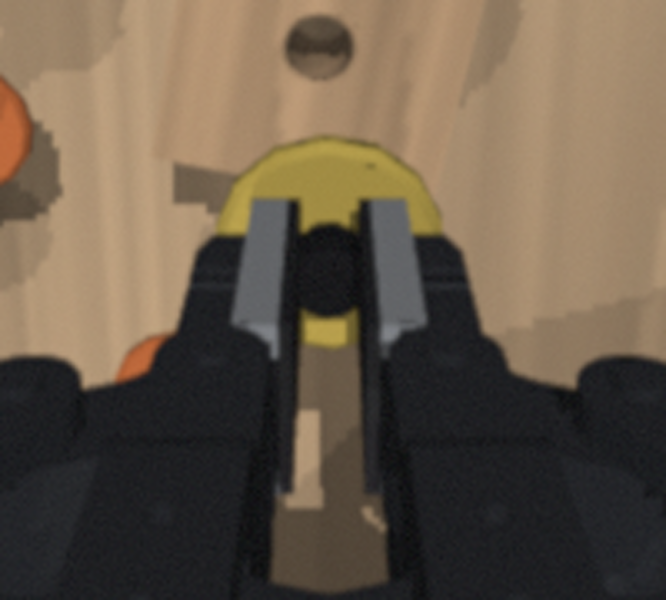

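The rivet is held upright by its pin, centred between the pads: flange at crop (329,242), empty rack hole above it. Now I'll re-measure the shut hole from the fixed cameras, with the arm out of the way.

Run:
```python
from h import *
s=sense();m=camera_model("wrist")
print("rivet by wrist",atz(m,(258.8,242.7),138))
out=[]
for n in("top","scene"):
    im=grab_frame(n);M=camera_model(n);cv2.imwrite(f"pics/{n}3.png",im)
    p0=proj(M,[457.5,181.5,127]);u,v=p0.round().astype(int);c=im[v-30:v+30,u-30:u+30]
    sat=cv2.cvtColor(cv2.resize(c,None,fx=6,fy=6,interpolation=cv2.INTER_CUBIC),cv2.COLOR_BGR2HSV)[...,1]
    b=(sat>70).astype(np.uint8);k,l,st,ce=cv2.connectedComponentsWithStats(b)
    for i in range(1,k):
        if 300<st[i,4]<9000:
            x,y,w,h=st[i,:4];q=np.array([x+w/2,y+h/2])/6+[u-30,v-30];q2=ce[i]/6+[u-30,v-30]
            if np.hypot(*(q2-p0))<8: print(n,st[i]/6,atz(M,q,127).round(1),atz(M,q2,127).round(1))
    out.append(cv2.resize(c,(390,390),interpolation=cv2.INTER_CUBIC))
cv2.imwrite("pics/c3.png",np.hstack(out))
```

```text
rivet by wrist [ 508.34529843 -362.6438576   138.        ]
top [28.16666667 28.5         4.5         4.66666667 97.83333333] [454.5 180.4 127. ] [454.6 180.3 127. ]
```

View pics/c3.png

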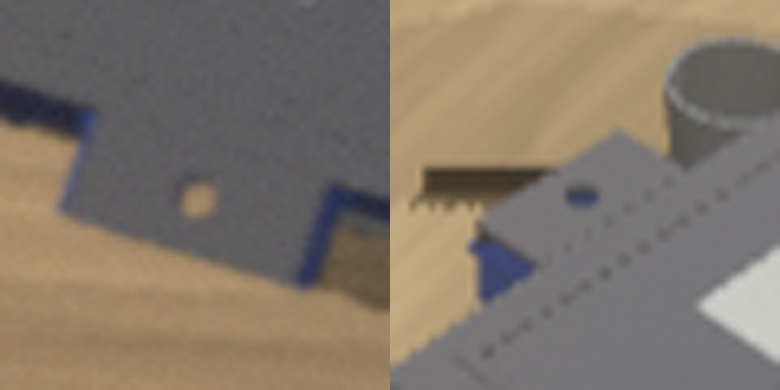

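Run:
```python
from h import *
m=camera_model("wrist")
for z in(146,148,150):print("pin by wrist",atz(m,(258.8,251),z).round(1))
T=camera_model("top");S=camera_model("scene")
for n,q in(("top",(196.5,197)),("top",(198,199)),("scene",(192,196))):
    M=camera_model(n);u,v=proj(M,[457.5,181.5,127]).round()
    print(n,atz(M,(u-30+q[0]/6.5,v-30+q[1]/6.5),127).round(1))
# bias of top vs scene at rack hole (empty): both said 506.4,-366.9 / 507.0,-367.6
```

```text
pin by wrist [ 507.2 -360.6  146. ]
pin by wrist [ 507.2 -359.5  148. ]
pin by wrist [ 507.3 -358.5  150. ]
top [455.8 181.1 127. ]
top [455.1 180.3 127. ]
scene [457.3 181.3 127. ]
```

Hole estimates: scene (457.3,181.3), top (455.8,181.1), and wrist after taking off its y bias (457.9,181.2). They agree to about 1 mm, so I'll use (457.4,181.2).

Call:
step_arm:
  commands:
    - [[25, -3, -20], 0, 0]
    - [[45, -4, -20], 0, 0]
    - [[45, -4, -20], 0, 0]
    - [[45, -4, 0], 0, 0]
    - [[45, -4, 0], 0, 0]
    - [[45, -4, 0], 0, 0]
    - [[45, -4, 0], 0, 0]
    - [[45, -4, 0], 0, 0]
    - [[45, -4, 0], 0, 0]
    - [[45, -4, 0], 0, 0]
    - [[45, -4, 0], 0, 0]
    - [[45, -4, 0], 0, 0]
    - [[25, -3, 0], 0, 0]
    - [[0, 0, 0], 0, 0]
    - [[0, 0, 0], 0, 0]

```text
clock: 12.92
eef_pos: [450.6, 197.9, 353.7]
tcp_rot: [-3.107, 0.009, 1.574]
contact_force: [-0.1, -0.2, -0.2]
opening: 0.097
```

```bash
python3 -c "
from h import *
go([457.4,181.2,175])"
```

```text
tip [444.6 196.4 180.9] F [-0.1 -0.2 -0.2] open 0.097 rot [-3.107   0.0086  1.5735] tool shift [-15.2  13.    5.5]
```

Call:
step_arm:
  commands:
    - [[-7, 7, 0], 0, 0]
    - [[-7, 6, 0], 0, 0]
    - [[0, 0, 0], 0, 0]
    - [[0, 0, 0], 0, 0]

```text
clock: 13.42
eef_pos: [465.1, 180.0, 353.1]
tcp_rot: [-3.106, 0.009, 1.57]
contact_force: [-1.3, -0.7, 0.1]
opening: 0.094
```

```bash
python3 -c "
from h import *
go([457.4,181.2,147],190)
im=grab_frame('wrist');cv2.imwrite('pics/w5.png',cv2.resize(im[130:330,150:370],(660,600),interpolation=cv2.INTER_CUBIC))
print(proj(camera_model('wrist'),[457.4,181.2+2.7,127]))
"
```

```text
tip [458.4 178.3 163.2] F [-1.3 -0.7  0.1] open 0.094 rot [-3.1065  0.0094  1.5697] tool shift [ 3.1 -0.5 16.2]
[258.44612335 201.54889403]
```

View pics/w5.png

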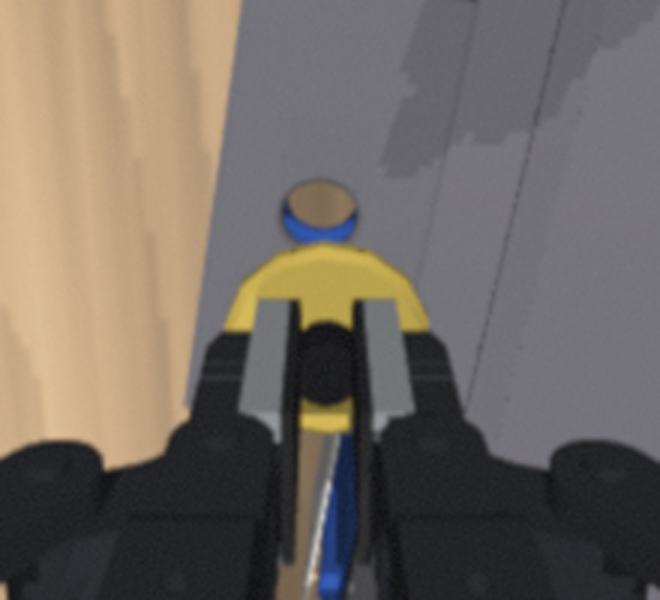

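The hole is at crop (319,212) and the flange at crop (328,348). I'll compare them within this one image, extending the rivet axis down to the lid plane.

Run:
```python
from h import *
s=sense();m=camera_model("wrist");R=Rotation.from_euler('xyz',s["tcp_rot"]).as_matrix()
P=lambda dx,dy,L:s["eef_pos"]+R@np.array([dx,dy,L])
# flange top at L~174.5; solve dx,dy to match pixel
from scipy.optimize import fsolve
fl=np.array([150+328/3,130+348/3]); ho=np.array([150+319/3,130+212/3])
d=fsolve(lambda d:proj(m,P(d[0],d[1],174.8))-fl,[0,0]);print("apparent rivet offset in tool",d)
H=atz(m,ho,127);print("apparent hole",H)
for L in(174.8,190):
    A=P(*d,L);print(L,A.round(1),"tool shift needed",(R.T@(H-A)).round(1))
```

```text
apparent rivet offset in tool [1.04454411 0.68375812]
apparent hole [456.0696905  184.47368545 127.        ]
174.8 [459.6 179.5 178.4] tool shift needed [ 5.4 -1.8 51.5]
190 [459.1 179.4 163.2] tool shift needed [ 5.4 -1.8 36.3]
```

Call:
step_arm:
  commands:
    - [[3.5, -1.4, 0], 0, 0]
    - [[0, 0, 7], 0, 0]
    - [[0, 0, 7], 0, 0]
    - [[0, 0, 0], 0, 0]

```text
clock: 13.98
eef_pos: [462.6, 184.1, 338.0]
tcp_rot: [-3.106, 0.01, 1.571]
contact_force: [0.0, 0.1, -0.4]
opening: 0.095
```

```bash
python3 -c "
from h import *
go([456.5,181.6,130],206)"
```

```text
tip [455.3 182.1 132.1] F [ 0.   0.1 -0.4] open 0.095 rot [-3.1062  0.0095  1.5707] tool shift [-0.5  1.3  2.1]
```

Call:
step_arm:
  commands:
    - [[-0.3, 0.6, 2], 0, 0]
    - [[0, 0.1, 3], 0, 0]
    - [[0, 0.1, 3], 0, 0]
    - [[0, 0.1, 3], 0, 0]
    - [[0, 0, 0], 0, 0]

```text
clock: 14.6
eef_pos: [463.2, 183.7, 326.2]
tcp_rot: [-3.106, 0.009, 1.571]
contact_force: [-0.3, -0.2, 0.1]
opening: 0.094
```

```bash
python3 -c "
from h import *
go([456.5,181.6,120],206)"
```

```text
tip [455.9 181.8 120.3] F [-0.3 -0.2  0.1] open 0.094 rot [-3.1062  0.0095  1.5708] tool shift [-0.2  0.6  0.3]
```

The leg tips are 7 mm into the hole with no contact force, so I'll continue.

Call:
step_arm:
  commands:
    - [[0, 0.1, 3], 0, 0]
    - [[0, 0.1, 3], 0, 0]
    - [[0, 0.1, 3], 0, 0]
    - [[0, 0, 0], 0, 0]

```text
clock: 15.1
eef_pos: [463.1, 183.6, 316.5]
tcp_rot: [-3.106, 0.01, 1.571]
contact_force: [0.4, -0.1, -0.2]
opening: 0.096
```

Call:
step_arm:
  commands:
    - [[0, 0.1, 2.5], 0, 0]
    - [[0, 0.1, 2.5], 0, 0]
    - [[0, 0.1, 2], 0, 0]
    - [[0, 0, 0], 0, 0]

```text
clock: 15.6
eef_pos: [463.2, 183.5, 309.0]
tcp_rot: [-3.106, 0.01, 1.571]
contact_force: [-0.0, 0.7, -1.0]
opening: 0.095
```

Call:
step_arm:
  commands:
    - [[0, 0, 1.2], 0, 0]
    - [[0, 0, 1.2], 0, 0]
    - [[0, 0, 0], 0, 0]

```text
clock: 15.98
eef_pos: [463.1, 183.5, 306.6]
tcp_rot: [-3.106, 0.01, 1.571]
contact_force: [0.2, -0.8, -0.1]
opening: 0.094
```

Call:
step_arm:
  commands:
    - [[0, 0, 0.8], 0, 0]
    - [[0, 0, 0.5], 0, 0]
    - [[0, 0, 0], 0, 0]

```text
clock: 16.35
eef_pos: [463.1, 183.6, 305.5]
tcp_rot: [-3.106, 0.009, 1.571]
contact_force: [-1.5, 1.1, 2.2]
opening: 0.098
```

Call:
step_arm:
  commands:
    - [[0, 0, 0.5], 0, 0]
    - [[0, 0, 0], 0, 0]

```text
clock: 16.6
eef_pos: [463.1, 183.6, 305.3]
tcp_rot: [-3.106, 0.009, 1.571]
contact_force: [-1.9, 0.3, 3.7]
opening: 0.096
```

Seated at about 3.7 N (below 9 N). Releasing.

Call:
step_arm:
  commands:
    - [[0, 0, 0], 0, 0.1]
    - [[0, 0, 0], 0, 0.25]
    - [[0, 0, 0], 0, 0.4]
    - [[0, 0, 0], 0, 0.4]
    - [[0, 0.7, -20], 0, 0.4]
    - [[0, 0.7, -20], 0, 0.4]
    - [[-20, 0, 0], 0, 0.4]
    - [[0, 0, 0], 0, 0.4]

```text
clock: 17.6
eef_pos: [465.7, 162.6, 344.9]
tcp_rot: [-3.105, 0.01, 1.571]
contact_force: [0.0, -0.4, -0.8]
opening: 0.401
```

Run:
```python
from h import *
go([457,181.6,145],173)
im=grab_frame("wrist");a=cv2.resize(im[70:270,150:370],(440,400),interpolation=cv2.INTER_CUBIC)
s=grab_frame("scene");u,v=proj(camera_model("scene"),[457,181.5,131]).astype(int)
b=cv2.resize(s[v-25:v+25,u-22:u+23],(360,400),interpolation=cv2.INTER_CUBIC)
cv2.imwrite("pics/c4.png",np.hstack([a,b]))
cv2.imwrite("pics/w6raw.png",im)
```

```text
tip [459.4 160.8 172. ] F [ 0.  -0.4 -0.8] open 0.401 rot [-3.1054  0.0102  1.5713] tool shift [21.1 -1.4 26.9]
```

View pics/c4.png

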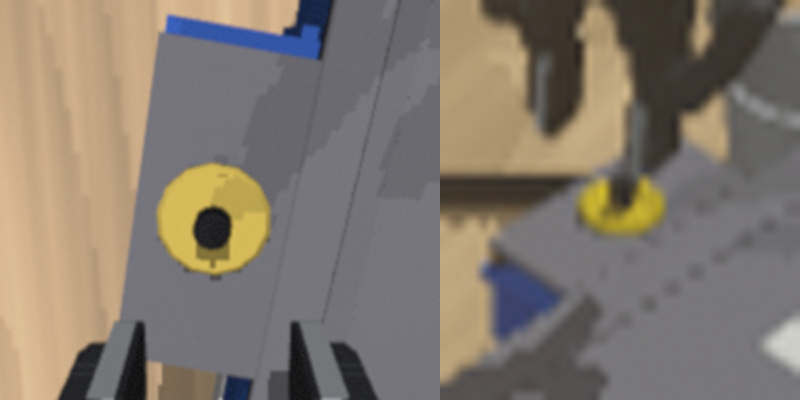

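Crop shows the rivet (214,218) flat on the lid with its pin standing, and the scene view agrees. Now I'll shut the fingers and push the pin; the +x edge of the tips is the low one, so I'm biasing 1.5 mm towards −x to keep that edge off the flange.

Call:
step_arm:
  commands:
    - [[10, -1, 0], 0, 0]
    - [[10, -1, 0], 0, 0]
    - [[0, 0, 0], 0, 0]
    - [[0, 0.4, 12], 0, 0]
    - [[0, 0.4, 12], 0, 0]
    - [[0, 0, 0], 0, 0]

```text
clock: 18.45
eef_pos: [463.0, 185.1, 317.4]
tcp_rot: [-3.103, 0.01, 1.572]
contact_force: [-0.6, 1.1, -0.5]
opening: -0.001
```

```bash
python3 -c "
from h import *
go([455.5,181.8,141],173)"
```

```text
tip [456.4 183.3 144.5] F [-0.6  1.1 -0.5] open -0.001 rot [-3.103   0.0105  1.5724] tool shift [-1.4 -0.7  3.5]
```

Call:
step_arm:
  commands:
    - [[-1.4, -0.8, 0], 0, 0]
    - [[0, 0.1, 2], 0, 0]
    - [[0, 0, 2], 0, 0]
    - [[0, 0, 1], 0, 0]
    - [[0, 0, 0], 0, 0]

```text
clock: 19.08
eef_pos: [462.5, 183.4, 313.5]
tcp_rot: [-3.104, 0.01, 1.572]
contact_force: [-2.9, -0.6, 4.7]
opening: 0.003
```

Call:
step_arm:
  commands:
    - [[0, 0, 1], 0, 0]
    - [[0, 0, 1], 0, 0]
    - [[0, 0, 1], 0, 0]

```text
clock: 19.45
eef_pos: [462.4, 183.4, 312.5]
tcp_rot: [-3.104, 0.009, 1.571]
contact_force: [-3.1, -1.1, 8.7]
opening: -0.001
```

Call:
step_arm:
  commands:
    - [[0, 0, 1.5], 0, 0]
    - [[0, 0, 1.5], 0, 0]
    - [[0, 0, 1.5], 0, 0]
    - [[0, 0, 1.5], 0, 0]

```text
clock: 19.95
eef_pos: [462.2, 183.3, 309.6]
tcp_rot: [-3.105, 0.009, 1.571]
contact_force: [-3.6, -1.1, 10.8]
opening: 0.0
```

Call:
step_arm:
  commands:
    - [[0, 0.05, 1.5], 0, 0]
    - [[0, 0.05, 1.5], 0, 0]
    - [[0, 0.05, 1.5], 0, 0]
    - [[0, 0.05, 1.5], 0, 0]

```text
clock: 20.45
eef_pos: [462.1, 183.3, 307.1]
tcp_rot: [-3.106, 0.008, 1.571]
contact_force: [-4.1, -1.9, 11.9]
opening: 0.001
```

Call:
step_arm:
  commands:
    - [[0, 0.05, 1.5], 0, 0]
    - [[0, 0.05, 1.5], 0, 0]
    - [[0, 0.05, 1.5], 0, 0]
    - [[0, 0.05, 1.5], 0, 0]

```text
clock: 20.95
eef_pos: [462.0, 183.2, 304.9]
tcp_rot: [-3.107, 0.008, 1.571]
contact_force: [-3.8, -1.0, 12.4]
opening: 0.001
```

Call:
step_arm:
  commands:
    - [[0, 0.05, 1.5], 0, 0]
    - [[0, 0.05, 1.5], 0, 0]
    - [[0, 0.05, 1.5], 0, 0]
    - [[0, 0.05, 1.5], 0, 0]

```text
clock: 21.45
eef_pos: [461.9, 183.2, 302.9]
tcp_rot: [-3.108, 0.008, 1.571]
contact_force: [-4.9, -2.1, 13.9]
opening: 0.0
```

Call:
step_arm:
  commands:
    - [[0, 0.05, 1.5], 0, 0]
    - [[0, 0.05, 1.5], 0, 0]
    - [[0, 0.05, 1.5], 0, 0]

```text
clock: 21.82
eef_pos: [461.9, 183.1, 302.1]
tcp_rot: [-3.108, 0.007, 1.571]
contact_force: [-5.9, -1.6, 18.6]
opening: -0.006
```

Force reached 18.6 N, so I'm stopping and lifting off to inspect.

Call:
step_arm:
  commands:
    - [[0, 0, -3], 0, 0]
    - [[0, 0, -15], 0, 0]
    - [[-10, 0, -15], 0, 0.4]
    - [[-10, 0, -6], 0, 0.4]
    - [[0, 0, 0], 0, 0.4]
    - [[0, 0, 0], 0, 0.4]

```text
clock: 22.58
eef_pos: [463.5, 161.6, 345.1]
tcp_rot: [-3.11, 0.007, 1.57]
contact_force: [-0.7, 0.4, -0.8]
opening: 0.4
```

Run:
```python
from h import *
go([457,181.8,145],173)
im=grab_frame("wrist");m=camera_model("wrist")
h=cv2.cvtColor(im,cv2.COLOR_BGR2HSV);b=cv2.inRange(h,(20,100,60),(36,255,255))
n,l,st,ce=cv2.connectedComponentsWithStats(b);i=1+np.argmax(st[1:,4]);x,y,w,hh=st[i,:4];print("flange",st[i],atz(m,(x+w/2,y+hh/2),131).round(1))
d=((im.max(2)<70)[y:y+hh,x:x+w]).astype(np.uint8)
n,l,s2,c2=cv2.connectedComponentsWithStats(d)
for j in range(1,n):
    if s2[j,4]>15:print("dark",s2[j],c2[j]+[x,y])
print("px expected for pin top centre at 0 / 1 / 10 mm rel flange:",[(proj(m,[457,181.8,131+k])-proj(m,[457,181.8,131])).round(2) for k in(0,1,10)])
cx,cy=int(x+w/2),int(y+hh/2)
s=grab_frame("scene");u,v=proj(camera_model("scene"),[457,181.5,131]).astype(int)
cv2.imwrite("pics/c5.png",np.hstack([cv2.resize(im[cy-40:cy+40,cx-40:cx+40],(400,400),interpolation=cv2.INTER_CUBIC),cv2.resize(s[v-20:v+20,u-20:u+20],(400,400),interpolation=cv2.INTER_CUBIC)]))
```

```text
tip [458.1 160.5 172.1] F [-0.7  0.4 -0.8] open 0.4 rot [-3.1104  0.0066  1.5703] tool shift [21.5 -0.2 27. ]
flange [ 230  151   57   57 2300] [457.  183.9 131. ]
dark [ 21  23  15  14 169] [258.09467456 180.47337278]
px expected for pin top centre at 0 / 1 / 10 mm rel flange: [array([0., 0.]), array([-0.05,  0.49]), array([-0.57,  5.1 ])]
```

Numerically the pin's dark disc (258.1,180.5) is concentric with the flange top, so it is flush to within about 1 mm. By my force/height sums the pin may have travelled only about 9.1 mm, so I'll press again, gently, moving straight down.

Call:
step_arm:
  commands:
    - [[10, -1, 0], 0, 0]
    - [[10, -1, 0], 0, 0]
    - [[0, 0.3, 10], 0, 0]
    - [[0, 0.4, 14], 0, 0]
    - [[0, 0.2, 8], 0, 0]
    - [[0, 0, 0], 0, 0]

```text
clock: 23.42
eef_pos: [460.4, 183.6, 308.7]
tcp_rot: [-3.107, 0.008, 1.572]
contact_force: [-0.8, 0.1, 0.5]
opening: -0.0
```

```bash
python3 -c "
from h import *
go([454.5,181.8,132],173)"
```

```text
tip [454.4 182.2 135.9] F [-0.8  0.1  0.5] open -0.0 rot [-3.107   0.0078  1.5721] tool shift [-0.4  0.2  3.9]
```

Call:
step_arm:
  commands:
    - [[-0.4, 0.2, 2], 0, 0]
    - [[0, 0.1, 1.5], 0, 0]
    - [[0, 0, 0.5], 0, 0]
    - [[0, 0, 0], 0, 0]

```text
clock: 23.92
eef_pos: [461.0, 182.9, 305.0]
tcp_rot: [-3.108, 0.007, 1.571]
contact_force: [-0.2, 0.3, 0.6]
opening: -0.005
```

Call:
step_arm:
  commands:
    - [[0, 0, 0.6], 0, 0]
    - [[0, 0, 0], 0, 0]

```text
clock: 24.18
eef_pos: [461.0, 182.9, 304.6]
tcp_rot: [-3.108, 0.007, 1.571]
contact_force: [-0.6, 0.5, -0.3]
opening: -0.001
```

Call:
step_arm:
  commands:
    - [[0, 0, 0.6], 0, 0]
    - [[0, 0, 0], 0, 0]

```text
clock: 24.42
eef_pos: [461.1, 183.0, 304.2]
tcp_rot: [-3.109, 0.007, 1.571]
contact_force: [-0.4, -0.4, 2.2]
opening: 0.001
```

Call:
step_arm:
  commands:
    - [[0, 0, 0.6], 0, 0]
    - [[0, 0, 0], 0, 0]

```text
clock: 24.68
eef_pos: [461.1, 183.0, 303.9]
tcp_rot: [-3.109, 0.007, 1.571]
contact_force: [-0.5, -1.2, 3.8]
opening: 0.002
```

Contact now starts near 304.5, against about 314.3 for the standing pin, so the pin has gone in about 9.8 mm. One last gentle press to about 16 N makes sure.

Call:
step_arm:
  commands:
    - [[0, 0, 1.2], 0, 0]
    - [[0, 0, 1.2], 0, 0]
    - [[0, 0, 1.2], 0, 0]

```text
clock: 25.05
eef_pos: [461.2, 183.1, 302.2]
tcp_rot: [-3.109, 0.007, 1.571]
contact_force: [-5.5, -1.3, 19.3]
opening: 0.002
```

The force rose straight to 19 N at the same height as before, which is the hard stop. Lifting clear.

Call:
step_arm:
  commands:
    - [[0, 0, -3], 0, 0]
    - [[0, 0, -15], 0, 0]
    - [[0, 0, -25], 0, 0]
    - [[-10, -20, -30], 0, 0.4]
    - [[-25, -30, -20], 0, 0.4]
    - [[-25, -30, 0], 0, 0.4]
    - [[0, 0, 0], 0, 0.4]

```text
clock: 25.92
eef_pos: [382.7, 122.5, 404.4]
tcp_rot: [-3.112, 0.006, 1.572]
contact_force: [-0.2, 0.8, 1.5]
opening: 0.4
```

Run:
```python
from h import *
go([457,181.8,145],173)
im=grab_frame("top");s=grab_frame("scene");u,v=proj(camera_model("scene"),[500,175,131]).astype(int)
u2,v2=proj(camera_model("top"),[457,181,131]).astype(int)
w=grab_frame("wrist");a,b=proj(camera_model("wrist"),[457,184,131]).astype(int);print(a,b)
a=np.clip(a,50,460);b=np.clip(b,50,330)
cv2.imwrite("pics/c6.png",np.hstack([cv2.resize(w[b-50:b+50,a-50:a+50],(400,400),interpolation=cv2.INTER_CUBIC),cv2.resize(s[v-40:v+40,u-40:u+40],(400,400),interpolation=cv2.INTER_CUBIC)]))
```

```text
tip [377.6 121.4 231.5] F [-0.2  0.8  1.5] open 0.4 rot [-3.1122  0.0061  1.572 ] tool shift [60.8 81.9 83.7]
370 107
```

View pics/c6.png

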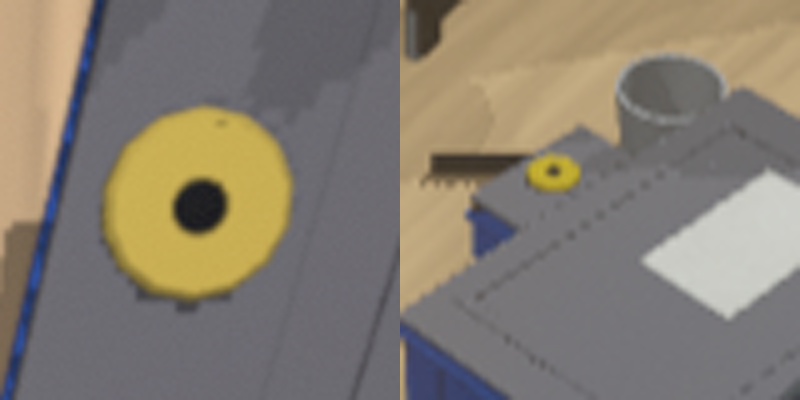

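The final view shows the rivet flat on the tab of the shut lid, its pin flush and centred (crop (200,207)), and the gripper clear. I'm handing in.

```bash
python3 -c "
from rig import *
print(sign_off())"
```

```text
the job is handed in; nothing more can be done
None
```

I shut the lid, put the yellow rivet in the tab's hole with its pin still up, then pushed the pin flush and let go. I handed the job in at about 26 s; `sign_off` gave no verdict.

- **Seating:** the rivet went in with about 4 N, and the picture then showed the flange flat on the lid and the pin standing.
- **Locking:** a later touch put the pin about 9.8 mm in, and a second press rose straight to the hard stop. The last picture shows the pin flush and centred, and the robot touching nothing.
- **Closest to a limit:** two presses on the pin went higher than I meant. They read 18.6 N and 19.3 N vertically, plus about 6 N sideways. The second comes to just about 20 N in total, right at the gasket's limit. I read the force only at the end of each move call, so a short peak in between could have been higher.
- **Readings that disagreed:**
  - My first sum for the pin's travel gave 9.1 mm, which is why I touched it again.
  - The wrist camera read about 2–3 mm off in y, so I used the fixed cameras as well to place the hole.
  - The tool stayed tilted by about 2° from the carry to the hole onward. I allowed for that in the moves.
- **Other objects:** I did not check every bystander again with a picture at the end. No contact with any of them showed up along the way.

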